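Square up and lock a furniture foot on the sanding stand

TASK

The square wooden foot standing in the sanding stand is twisted. With the locking fork still drawn back, turn the foot until its flats are square to the fork, then push the fork by its knob fully home around the foot, so that the foot, still upright and fully down in its bore, cannot turn. Let go of everything, and do not knock over the glue bottle.

Things in the scene. Friction and masses are not known exactly. Their poses are not given: they have to be found in the camera images.
- stand: Sanding stand, fixed: dark wooden plate 130 (x) x 340 (y) x 30 mm high, y from -270 to +70 mm. Origin: on the bench under the centre of its round bore (26 mm wide, 27 deep); z up. On the bore's -y side a flat steel fork lies on the plate and slides along the stand's +y towards the foot, between two low steel guides (tops 52 mm above the bench).
- bore (a point): Centre of the bore's mouth, on the plate's top, 30 mm above the bench. Axes parallel to the stand's.
- foot: Pale wooden furniture foot: square block 44 x 44 x 95 mm tall, a 10 mm domed button on top, a round tenon (24 mm wide, 24 long) below, loose in the bore, so it turns freely. Origin: centre of the block's underside, on the plate; z up, x and y square to its flats. Block top 125 mm, button 135 mm above the bench. About 0.16 kg. Starts 20 to 45 degrees off square.
- fork (a joint): Slide of the fork along the stand's +y, m: 0 drawn back, 0.064 home at its stop; starts at 0 to 0.010; about 2 N of friction. Fork 16 mm thick (32 to 48 mm above the bench), 80 wide; two 16 mm prongs, slot 47.5 mm, mouth corners rounded; passes the foot only within about 5 degrees of square. Prong tips 46 mm short of the bore's axis at 0, 18 mm past it when home.
- knob_top (a point): Centre of the top of the fork's knob, an upright round wooden handle 26 mm in diameter, 108 mm above the bench at its top, 52 mm tall (on a thinner 10 mm neck). It travels with the fork: 190 mm on the stand's -y side of the bore when fully drawn back, 126 mm when fully home.
- glue: White glue bottle with a grey cap, 60 mm in diameter, 150 mm tall, standing upright on the bench just beyond the +y end of the stand, on the far side of the foot from the knob. Origin: centre of its underside; z up. Do not knock it over.
Not all that is in view belongs to the job. What is shaped like the foot but pink, purple or turquoise is not meant.

How it is judged:
By the outcome, as a careful person would: the job done as asked, in the order asked, and still so for the second after the job is handed in, with the robot touching nothing.
It also fails if it takes over 45 s, if anything falls off the work surface, if the arm or the gripper's body presses on something with over 40 N, if the wrist force passes 120 N, or if a joint passes its speed limit or range.

ROBOT

A 6-joint arm with a two-finger parallel gripper is mounted at the origin on the work surface. World frame = base frame: x ahead of the robot, y to its left, z up, the work surface at z = 0. Lengths are in mm, angles in degrees, forces in N, time in s.
With the tool pointing down it reaches from about 325 to 925 mm from the base axis. Payload 3.1 kg.
Tool frame: the origin (TCP) lies on the centre line of the jaws, within the pads' length; the fingertips stand 17 mm ahead of it and the grasp point (between the pads) lies 2 mm behind it; z points along the fingers, x is the direction in which the jaws open and shut, and the axes are right-handed (so a half turn about z gives the same grasp; the last joint's range is limited). The gripper opens to 85 mm and grips with 20 to 120 N. Pads are 22 mm wide; open, the fingers measure 114 mm over their backs; the gripper's body (76 mm by 85 mm) begins 54 mm behind the grasp point. The pads swing forward as they close: fully open they stand 13 mm farther back than shut.
Start: joints at [70.749, 12.427, 92.441, -0, 75.132, -6.429], TCP at [138.69, 609.43, 248.3] pointing down, gripper open.
Joint ranges: [-157.48, 157.48], [-44.54, 120.13], [17.64, 146.25], [-64.5, 244.5], [7.68, 150.69], [-147.95, 147.95]. Speed limits (degrees/s): [159.86, 159.86, 180, 180, 180, 180].

INTERFACE

Orientations are given as a 3x3 rotation matrix whose columns are the frame's x, y, z axes.
In Python, from cell import status, imaging, robot gives the robot as it stands.
- The arm moves only by the tool play_rows, never from a script. Its argument "rows" is one flat list of numbers, 5 for each row, row after row: the gripper's target within -1 to 1 (shut at 1, half-way at 0, fully open at -1), then the shift along the tool's x, y, z in m, then the turn about the tool's z in rad. A call has 1 to 12 rows; each row shifts and turns the commanded pose from where the row before left it, along the tool's axes as they then stand; what a row does not reach is not made up. A row lasts 1/8 s, in which the tool goes at most 62.5 mm and 10.7 degrees, less where a joint would pass 70% of its speed; a pose out of reach is approached as far as the arm can. A call with a gripper value outside its range is refused whole. The fingers move at their own pace and stop on an object; "newtons" is the grip in N (left out, the last holds). Time passes only in rows, so rows that do not move let the fingers close. It gives the time, the measured TCP pose, the force and the opening at its end, in the units of the state.
- status.state(): the state, without advancing time (a new reading comes with each control period).
- imaging.snapshot(name): name is "scene" or "side" or "wrist"; returns a dict with "image" (420x560x3 uint8, red, green, blue), "vertical_fov" (degrees; the focal length in pixels is half the picture's height over the tangent of half this angle, whatever the lens; pixels are square), "cx", "cy" (the principal point, pixels), "R" (3x3) and "t" (3): a world point X has camera coordinates R X + t. Camera axes: x right, y down, z forward; pixel columns grow to the right and rows downward; lengths in mm; the calibration is good to about 2 mm. The wrist camera is an equidistant fisheye: a pixel r from the principal point sees the ray r / f radians off the axis. A picture is of the moment at which its call begins. There is no depth.
- robot.finish_job(): hands the job in, once; it reports no verdict.
Trained networks look in the newest picture that a camera, given by its name, has taken for a name from the list of things; names that differ only in an ending like _2 or _b are one class to them, and where a whole thing is asked for, a point or a joint stands for the part that bears it (a point fixed in the world has none). Each returns a list of dicts, best first, with "score" (0 to 1); they miss things now and then, are a little off and sometimes report something else, mostly with a low value. They report only what shows in the picture. A call takes as long as a camera call. They do not tell look-alikes from the thing itself.
- imaging.spot_in(camera, target): "rect" ([centre column, centre row, width, height] as shares, 0 to 1, of the picture: columns of its width, rows of its height, round what is visible of it).
- imaging.spot_point(camera, target): "position" ([column, row] as shares, 0 to 1, of the picture: columns of its width, rows of its height: a listed point, or the origin of a listed thing).
The state is a dict: "time": time; "qpos": joint angles; "qvel": joint speeds; "joint_efforts": joint torques, N m; "tcp_pos": TCP position; "ee_rot": TCP orientation; "ft_force": force on the tool from outside, world axes, zero at the start; "torque": the same for the moment, N m; "finger_gap": finger opening in mm.
Only numpy, scipy, OpenCV 4.12 (cv2) and the standard library are available. Lean on these libraries where they do the work, as an engineer would, in place of code of your own. Each camera call takes 0.05 s, during which the arm holds its last target. There are 200 camera calls.

## Working session

There is one attempt and no reset: what is moved stays moved. The work goes in short steps, Python scripts to look and compute and a tool call to move; the robot and the scene stay as the last step left them, time stands still between calls to the robot, and variables do not carry over. Pictures are saved under pics/ and viewed, about 8 in all and at most 12, crops included, and the job is handed in when it is done.

Besides the shell and the picture viewer there is one more tool, called after "Request:" in YAML: its name, and indented under it one key for each argument. play_rows: Moves the arm, as the interface text tells. Its arguments: {"type":"object","properties":{"rows":{"type":"array","items":{"type":"number"}},"newtons":{"type":"number"}},"required":["rows"]}

```bash
mkdir -p pics; cat > h.py <<'E'
import numpy as np, cv2
from cell import status, imaging, robot
def snap(n,fn=None):
    s=imaging.snapshot(n)
    if fn: cv2.imwrite('pics/'+fn,s['image'][:,:,::-1])
    return s
def f(s): return 210/np.tan(np.radians(s['vertical_fov'])/2)
def ray(s,u,v,fish=False):
    x=np.array([u-s['cx'],v-s['cy']])/f(s)
    if fish:
        r=np.linalg.norm(x); d=np.r_[x/r*np.sin(r),np.cos(r)] if r>0 else np.array([0,0,1.])
    else: d=np.r_[x,1]
    R=np.array(s['R']);t=np.array(s['t'])
    return -R.T@t, R.T@d
def atz(s,u,v,z,fish=False):
    o,d=ray(s,u,v,fish); return o+d*(z-o[2])/d[2]
def proj(s,X,fish=False):
    c=np.array(s['R'])@X+np.array(s['t'])
    if fish:
        r=np.arctan2(np.hypot(c[0],c[1]),c[2]); q=c[:2]/np.hypot(c[0],c[1])*r
    else: q=c[:2]/c[2]
    return q*f(s)+[s['cx'],s['cy']]
E
python3 - <<'E'
from h import *
np.set_printoptions(precision=1,suppress=True)
ims=[]
for n in('scene','side','wrist'):
    s=snap(n); ims.append(s['image'])
    for t,z in(('knob_top',108),('bore',30),('foot',30),('glue',0)):
        for d in imaging.spot_point(n,t)[:3]:
            u,v=np.array(d['position'])*[560,420]
            print(n,t,round(d['score'],2),round(u),round(v),atz(s,u,v,z,n=='wrist'))
a=np.hstack(ims[:2]); cv2.imwrite('pics/a.png',cv2.resize(a,(800,300),interpolation=cv2.INTER_AREA)[:,:,::-1])
cv2.imwrite('pics/w.png',ims[2][:,:,::-1])
cv2.imwrite('pics/s.png',ims[0][:,:,::-1])
print(status.state())
E
```

```text
scene knob_top 0.88 171 232 [ 514.5 -139.4  108. ]
scene bore 0.79 281 228 [554.4  49.4  30. ]
scene foot 0.94 316 176 [483.1 209.   30. ]
scene foot 0.93 327 318 [741.7 -28.   30. ]
scene foot 0.88 361 265 [706.1  90.1  30. ]
scene glue 0.8 350 213 [588.4 203.5   0. ]
side knob_top 0.65 340 159 [ 518.2 -132.8  108. ]
side bore 0.76 285 236 [561.5  46.4  30. ]
side bore 0.56 285 245 [552.6  66.8  30. ]
side bore 0.21 334 156 [ 562.7 -240.    30. ]
side foot 0.86 288 324 [478.2 218.2  30. ]
side foot 0.8 348 321 [392.4 172.4  30. ]
side foot 0.76 287 237 [557.9  47.1  30. ]
side glue 0.62 239 300 [584.  195.5   0. ]
wrist foot 0.52 117 411 [471.1 237.3  30. ]
{'time': 0.75, 'qpos': array([70.7, 12.4, 92.4, -0. , 75.1, -6.4]), 'qvel': array([ 0. , -0.1,  0.1,  0.1,  0.1, -0. ]), 'joint_efforts': array([ -0. , -39.7, -30.4,  -0. ,   0. ,   0. ]), 'tcp_pos': array([138.7, 609.5, 248.4]), 'ee_rot': array([[ 0.2,  1. ,  0. ],
       [ 1. , -0.2,  0. ],
       [ 0. ,  0. , -1. ]]), 'ft_force': array([0.9, 0.5, 0.2]), 'torque': array([-0. ,  0. ,  0.1]), 'finger_gap': 85.82705032876103}
```

View pics/a.png

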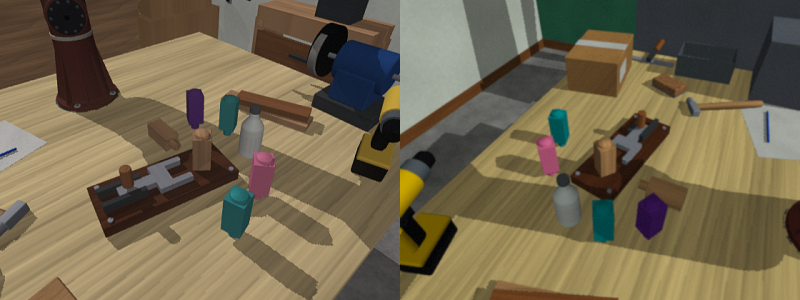

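View pics/w.png

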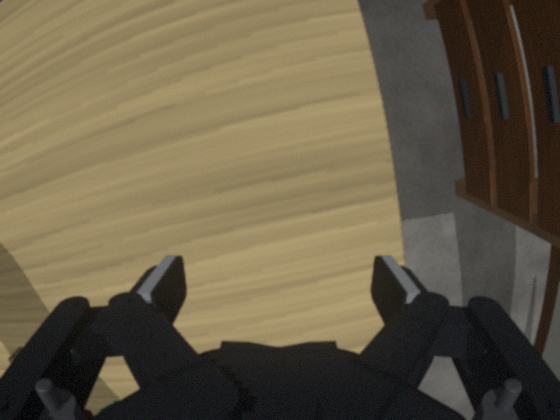

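```bash
python3 - <<'E'
from h import *
np.set_printoptions(precision=2,suppress=True)
a=cv2.imread('pics/s.png')
s=snap('side'); b=s['image'][:,:,::-1]
A=cv2.resize(a[120:350,110:400],(464,368),interpolation=3); B=cv2.resize(b[130:350,170:400],(336,368),interpolation=3)
cv2.imwrite('pics/c.png',np.hstack([A,B]))
w=snap('wrist'); st=status.state(); R=np.array(st['ee_rot'])
o,d=ray(w,w['cx'],w['cy'],True); print('cam in tool',R.T@(o-st['tcp_pos']),R.T@d,R, w['cx'],w['cy'],f(w))
E
```

```text
cam in tool [   0.74  -65.84 -125.45] [0.   0.26 0.97] [[ 0.22  0.98 -0.  ]
 [ 0.98 -0.22  0.  ]
 [ 0.   -0.   -1.  ]] 278.2419469542352 207.827694702667 325.19226210127806
```

View pics/c.png

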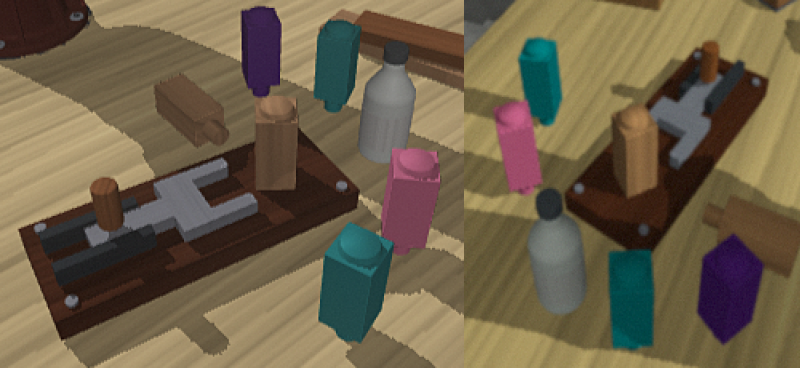

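Request:
play_rows:
  rows: [-1,-0.0379,0.0443,-0.0043,0,-1,-0.0379,0.0443,-0.0043,0,-1,-0.0379,0.0443,-0.0043,0,-1,-0.0379,0.0443,-0.0043,0,-1,-0.0379,0.0443,-0.0043,0,-1,-0.0379,0.0443,-0.0043,0,-1,-0.0379,0.0443,-0.0043,0,-1,-0.0379,0.0443,-0.0043,0,-1,-0.0379,0.0443,-0.0043,0,-1,-0.0379,0.0443,-0.0043,0,-1,-0.0379,0.0443,-0.0043,0,-1,-0.0379,0.0443,-0.0043,0]
  newtons: 40

```text
time: 2.35
tcp_pos: [557.1, 46.3, 300.4]
ee_rot: [[0.222, 0.975, 0.001], [0.975, -0.222, 0.0], [0.0, 0.001, -1.0]]
ft_force: [0.6, 1.0, 0.6]
finger_gap: 85.5
```

```bash
python3 - <<'E'
from h import *
np.set_printoptions(precision=2,suppress=True)
s=snap('wrist','w2.png'); st=status.state(); print(st['tcp_pos'],st['qpos'])
for t,z in(('knob_top',108),('bore',30),('foot',30),('glue',0)):
    for d in imaging.spot_point('wrist',t)[:3]:
        u,v=np.array(d['position'])*[560,420]
        print(t,round(d['score'],2),round(u),round(v),atz(s,u,v,z,True))
E
```

```text
[561.2   40.13 300.99] [ -2.88   2.38  97.91  -0.35  79.34 -79.73]
knob_top 0.62 107 194 [ 519.98 -138.17  108.  ]
foot 0.8 280 177 [559.6   49.25  30.  ]
foot 0.71 403 90 [483.07 224.41  30.  ]
foot 0.69 264 304 [731.67 -12.69  30.  ]
glue 0.82 391 165 [581.03 200.48   0.  ]
```

View pics/w2.png

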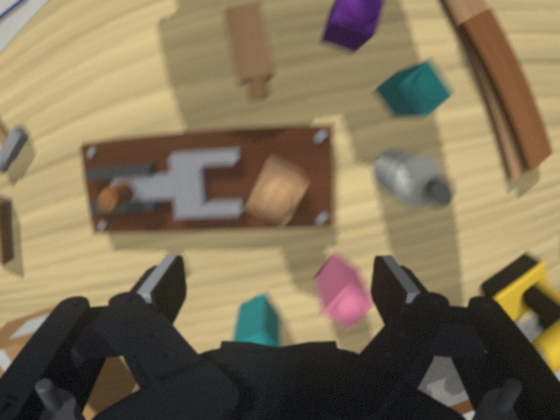

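```bash
python3 - <<'E'
from h import *
np.set_printoptions(precision=2,suppress=True)
s=snap('wrist','w3.png'); st=status.state(); print(st['tcp_pos'])
c=s['image'][110:250,70:345,::-1]; cv2.imwrite('pics/w3c.png',cv2.resize(c,None,fx=2.9,fy=2.9,interpolation=cv2.INTER_CUBIC))
import pickle; pickle.dump(s,open('w3.pkl','wb'))
E
```

```text
[555.42  48.72 299.59]
```

View pics/w3c.png

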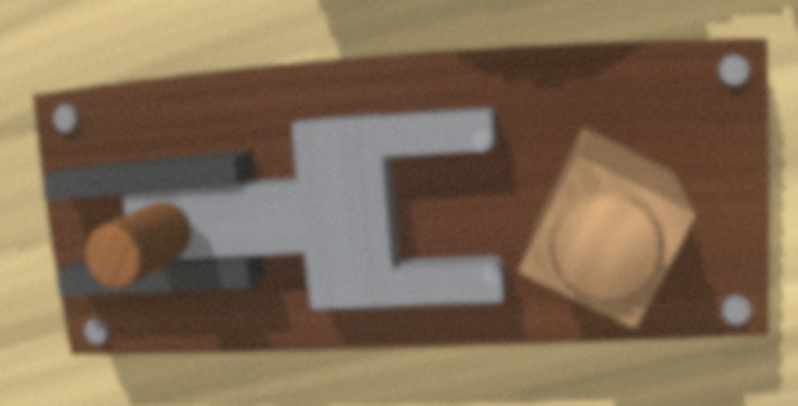

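```bash
python3 - <<'E'
from h import *; import pickle
np.set_printoptions(precision=2,suppress=True)
s=pickle.load(open('w3.pkl','rb'))
g=lambda x,y,z: atz(s,70+(x+.5)/2.9-.5,110+(y+.5)/2.9-.5,z,True)[:2]
P=np.array([g(*p,30) for p in((35,96),(767,40),(768,334),(72,352))]); print(P)
ang=lambda d: np.degrees(np.arctan2(d[1],d[0]))
for i,j in((0,1),(3,2),(1,2),(0,3)): print('plate',np.linalg.norm(P[j]-P[i]),ang(P[j]-P[i]))
T=np.array([g(*p,125) for p in((518,270),(635,327),(695,214),(578,160))]); print(T,T.mean(0),(T[0]+T[2])/2)
for i in range(4): d=T[(i+1)%4]-T[i]; print('top',np.linalg.norm(d),ang(d)%90)
k=g(113,254,108);print('knob',k)
for p in ((492,108),(501,302)): print('tip',g(*p,48))
for p in ((64,118),(733,70),(736,309),(95,330)): print('screw',g(*p,31))
E
```

```text
[[ 445.7  -202.67]
 [ 507.54  129.78]
 [ 634.17  105.94]
 [ 570.9  -226.5 ]]
plate 338.1534882216755 79.46327302377448
plate 338.4083285722926 79.22456942161101
plate 128.8566988200007 -10.661159961251851
plate 127.44764380657885 -10.77578283845713
[[559.65  18.98]
 [587.38  52.32]
 [554.17  79.55]
 [528.64  46.52]] [557.46  49.34] [556.91  49.27]
top 43.37041132220204 50.253918443045094
top 42.939256790342206 50.644145108481325
top 41.75099654193173 52.29666605002812
top 41.47213425288667 48.38365826085057
knob [ 522.13 -134.84]
tip [509.65  13.37]
tip [588.84  -2.77]
screw [ 460.76 -188.64]
screw [517.03 112.88]
screw [619.17  93.9 ]
screw [ 562.81 -207.38]
```

Request:
play_rows:
  rows: [-1,0,0,0,0.157,-1,0,0,0,0.157,-1,0,0,0,0.157,-1,0,0,0.04,0,-1,0,0,0.04,0,-1,0,0,0,0,-1,0,0,0,0]

```text
time: 3.52
tcp_pos: [556.5, 48.9, 221.4]
ee_rot: [[0.639, 0.769, 0.002], [0.769, -0.639, 0.0], [0.001, 0.001, -1.0]]
ft_force: [-0.3, 0.1, 0.2]
finger_gap: 85.6
```

Request:
play_rows:
  rows: [-1,0.001,0.0005,0.03,0,-1,0,0,0.03,0,-1,0,0,0.03,0,-1,0,0,0.02,0,-1,0,0,0.016,0,-1,0,0,0,0,1,0,0,0,0,1,0,0,0,0,1,0,0,0,0,1,0,0,0,0,1,0,0,0,0,1,0,0,0,0]
  newtons: 30

```text
time: 5.03
tcp_pos: [558.0, 48.3, 95.1]
ee_rot: [[0.64, 0.768, 0.002], [0.768, -0.64, -0.0], [0.001, 0.002, -1.0]]
ft_force: [-0.8, -1.0, 6.2]
finger_gap: 44.1
```

Request:
play_rows:
  rows: [1,0,0,0,-0.1,1,0,0,0,-0.11,1,0,0,0,-0.11,1,0,0,0,-0.11,1,0,0,0,-0.079,1,0,0,0,0,1,0,0,0,0]

```text
time: 5.9
tcp_pos: [558.6, 48.4, 95.2]
ee_rot: [[0.186, 0.982, 0.003], [0.982, -0.186, 0.0], [0.001, 0.003, -1.0]]
ft_force: [1.3, -0.6, 5.4]
finger_gap: 43.5
```

Request:
play_rows:
  rows: [-1,0,0,0,0,-1,0,0,0,0,-1,0,0,0,0,-1,0,0,0,0,-1,0,0,-0.02,0,-1,0,0,-0.05,0,-1,0,0,-0.06,0,-1,0,0,-0.06,0,-1,0,0,0,0,-1,0,0,0,0]

```text
time: 7.15
tcp_pos: [556.9, 48.5, 283.7]
ee_rot: [[0.185, 0.983, -0.0], [0.983, -0.185, 0.0], [-0.0, -0.0, -1.0]]
ft_force: [-1.1, 0.6, -0.2]
finger_gap: 85.3
```

```bash
python3 - <<'E'
from h import *
np.set_printoptions(precision=2,suppress=True)
s=snap('wrist','w4.png'); st=status.state(); print(st['tcp_pos'],st['finger_gap'])
c=s['image'][110:260,50:325,::-1]; cv2.imwrite('pics/w4c.png',cv2.resize(c,None,fx=2.9,fy=2.9,interpolation=cv2.INTER_CUBIC))
import pickle; pickle.dump(s,open('w4.pkl','wb'))
E
```

```text
[556.08  48.48 282.19] 85.69933980024362
```

View pics/w4c.png

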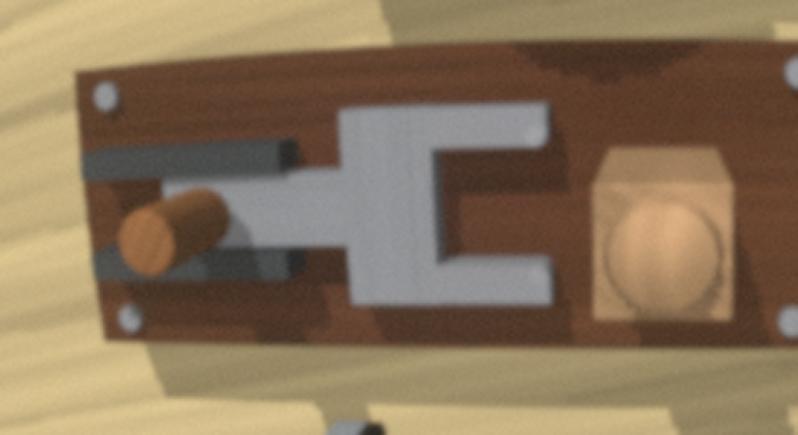

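```bash
python3 - <<'E'
from h import *; import pickle
np.set_printoptions(precision=2,suppress=True)
s=pickle.load(open('w4.pkl','rb'))
g=lambda x,y,z: atz(s,50+(x+.5)/2.9-.5,110+(y+.5)/2.9-.5,z,True)[:2]
ang=lambda d: np.degrees(np.arctan2(d[1],d[0]))
T=np.array([g(*p,125) for p in((592,185),(733,185),(733,321),(592,319))]); print(T.mean(0))
for i in range(4): d=T[(i+1)%4]-T[i]; print('top',np.linalg.norm(d),ang(d)%90)
print('knob',g(147,241,108), 'fork edge',ang(g(548,103,48)-g(340,110,48)),ang(g(552,304,48)-g(351,304,48)))
E
```

```text
[558.19  49.05]
top 43.02466998353703 79.41268328592679
top 43.42041285700343 80.44424316120671
top 44.57756936409133 78.55917433967831
top 42.75621534650352 78.38581004825622
knob [ 521.92 -134.79] fork edge 79.62418400025254 79.59269209394544
```

Request:
play_rows:
  rows: [-1,-0.045,0,0,0,-1,-0.05,0,0,0,-1,-0.05,0,0,0,-1,-0.0415,0,0,0,-1,0,0,0.03,0,-1,0,0,0.03,0,-1,0,0,0,0,-1,0,0,0,0]

```text
time: 8.2
tcp_pos: [522.4, -134.6, 223.4]
ee_rot: [[0.185, 0.983, -0.001], [0.983, -0.185, 0.001], [0.0, -0.001, -1.0]]
ft_force: [-0.3, 0.1, -0.4]
finger_gap: 85.5
```

Request:
play_rows:
  rows: [-1,0,0,0.035,0,-1,0,0,0.035,0,-1,0,0,0.03,0,-1,0,0,0.022,0,-1,0,0,0.015,0,-1,0,0,0,0,1,0,0,0,0,1,0,0,0,0,1,0,0,0,0,1,0,0,0,0,1,0,0,0,0,1,0,0,0,0]
  newtons: 40

```text
time: 9.7
tcp_pos: [523.2, -135.4, 87.8]
ee_rot: [[0.185, 0.983, 0.001], [0.983, -0.185, -0.001], [-0.001, 0.001, -1.0]]
ft_force: [-1.8, -1.8, 5.2]
finger_gap: 25.0
```

Request:
play_rows:
  rows: [1,0.006,0,0,0,1,0.006,0,0,0,1,0.006,0,0,0,1,0.006,0,0,0,1,0.006,0,0,0,1,0,0,0,0]

```text
time: 10.45
tcp_pos: [528.9, -105.2, 87.9]
ee_rot: [[0.184, 0.983, 0.001], [0.983, -0.184, -0.0], [0.0, 0.001, -1.0]]
ft_force: [-2.0, 0.6, 5.7]
finger_gap: 25.0
```

Request:
play_rows:
  rows: [1,0.006,0,0,0,1,0.006,0,0,0,1,0.006,0,0,0,1,0.006,0,0,0,1,0,0,0,0]

```text
time: 11.08
tcp_pos: [533.4, -81.5, 87.9]
ee_rot: [[0.184, 0.983, 0.001], [0.983, -0.184, -0.0], [0.0, 0.001, -1.0]]
ft_force: [-0.7, 0.9, 5.9]
finger_gap: 25.3
```

Request:
play_rows:
  rows: [1,0.003,0,0,0,1,0.002,0,0,0,1,0,0,0,0]

```text
time: 11.45
tcp_pos: [534.2, -77.1, 87.9]
ee_rot: [[0.185, 0.983, 0.001], [0.983, -0.185, -0.001], [-0.0, 0.001, -1.0]]
ft_force: [-2.1, -0.4, 5.7]
finger_gap: 25.3
```

Request:
play_rows:
  rows: [1,0.002,0,0,0,1,0.002,0,0,0,1,0,0,0,0]

```text
time: 11.82
tcp_pos: [534.5, -75.7, 87.9]
ee_rot: [[0.184, 0.983, 0.0], [0.983, -0.184, -0.005], [-0.005, 0.001, -1.0]]
ft_force: [-3.9, -9.0, 5.8]
finger_gap: 25.1
```

Request:
play_rows:
  rows: [1,0.0015,0,0,0,1,0,0,0,0]

```text
time: 12.08
tcp_pos: [534.4, -75.6, 87.9]
ee_rot: [[0.184, 0.983, -0.001], [0.983, -0.184, -0.007], [-0.007, 0.001, -1.0]]
ft_force: [-3.9, -13.3, 5.8]
finger_gap: 24.9
```

Request:
play_rows:
  rows: [-1,0,0,0,0,-1,0,0,0,0,-1,0,0,0,0,-1,0,0,0,0,-1,0,0,0,0,-1,0,0,-0.02,0,-1,0,0,-0.045,0,-1,0,0,-0.06,0,-1,0,0,-0.06,0,-1,0,0,-0.01,0,-1,0,0,0,0]

```text
time: 13.45
tcp_pos: [534.9, -71.5, 282.7]
ee_rot: [[0.185, 0.983, 0.002], [0.983, -0.185, -0.0], [-0.0, 0.002, -1.0]]
ft_force: [-0.1, 0.3, -0.1]
finger_gap: 85.5
```

Request:
play_rows:
  rows: [-1,0.04,-0.04,0,0,-1,0.04,-0.04,0,0,-1,0,0,0,0,-1,0,0,0,0]

```text
time: 13.95
tcp_pos: [469.9, 22.0, 279.9]
ee_rot: [[0.184, 0.983, -0.003], [0.983, -0.184, -0.0], [-0.001, -0.003, -1.0]]
ft_force: [-1.0, -0.5, -0.2]
finger_gap: 85.1
```

```bash
python3 - <<'E'
from h import *
np.set_printoptions(precision=2,suppress=True)
s=snap('wrist'); st=status.state(); print(st['tcp_pos'],st['finger_gap'],st['ft_force'])
a=s['image'][:,:,::-1]
for d in imaging.spot_point('wrist','knob_top')[:2]:
    u,v=np.array(d['position'])*[560,420]; print(d['score'],atz(s,u,v,108,True))
u,v=proj(s,np.array([540,0,70.]),True); print(u,v)
x,y=int(u),int(v); c=a[max(0,y-100):y+100,max(0,x-130):x+130]
A=cv2.resize(c,(468,360),interpolation=2)
b=snap('side')['image'][:,:,::-1]; B=cv2.resize(b[130:330,190:374],(331,360),interpolation=2)
cv2.imwrite('pics/e.png',np.hstack([A,B])); import pickle; pickle.dump((s,c.shape,max(0,x-130),max(0,y-100)),open('e.pkl','wb'));print(c.shape)
E
```

```text
[470.5   21.5  280.44] 85.2640275676165 [-0.25  0.02 -0.26]
0.74 [533.45 -76.14 108.  ]
269.6405357331649 249.85265020488472
(200, 260, 3)
```

View pics/e.png

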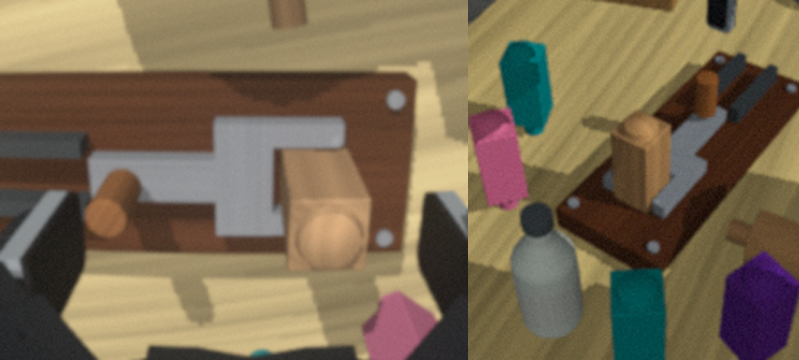

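```bash
python3 - <<'E'
from h import *; import pickle
s,_,x,y=pickle.load(open('e.pkl','rb'))
g=lambda a,b,z: atz(s,x+(a+.5)/1.8-.5,y+(b+.5)/1.8-.5,z,True)[:2]
e=np.array([.185,.983]); bore=np.array([557.7,49.1])
print('tip past bore',(g(345,132,48)-bore)@e,'plate end (70)',(g(411,74,30)-bore)@e,'knob',(g(105,216,108)-bore)@e)
c=[g(*p,125) for p in((290,269),(367,266),(369,210),(285,207))]
print('foot top',np.mean(c,0),np.degrees(np.arctan2(*(c[1]-c[0])[::-1])))
E
```

```text
tip past bore 18.692884756217953 plate end (70) 65.38785333978875 knob -125.76941495963588
foot top [560.44053256  48.46931992] 80.46088125618147
```

Prong tips measure 18.7 mm past the bore's axis (18 when home), the knob is at −125.8 mm (−126 when home), and the foot is upright and square. I'm handing in.

```bash
python3 -c "
from cell import robot; print(robot.finish_job())"
```

```text
the job is handed in; nothing more can be done
None
```

The foot is squared and locked, and the job is handed in. I gripped the pale foot on its flats, turned it about 29° until it was square to the fork, and released it. I then gripped the knob and pushed the fork about 61 mm, until it met a stiff stop at about 13 N. After that I let go and moved clear, finishing at about 14 s on the robot clock.

**Last checks:**
- **Fork:** by hand-picked pixels, the prong tips were 18.7 mm past the bore's axis (nominal 18 mm). The knob was 125.8 mm on the -y side of the bore (nominal 126 mm). The point network put the knob at about 127.6 mm; I take the difference as calibration and network error.
- **Foot:** it stands upright in the side view. Its top edge was within about 1° of the fork's direction, and its top centre about 3 mm from the bore's centre, which is also about my measuring error. I did not measure its height, so that it is fully down rests on the side view.
- **Glue bottle and robot:** the bottle is still standing, and the gripper touches nothing.

One reference point disagreed. The plate's +y end measured 65.4 mm from the bore where it should be 70 mm; I put that down to its rounded corner in the picture and did not recheck it.

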